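Show a spun sample tube to the inspection camera

ROBOT

A 6-joint arm with a two-finger parallel gripper is mounted at the origin on the work surface. World frame = base frame: x ahead of the robot, y to its left, z up, the work surface at z = 0. Lengths are in m, angles in degrees, forces in N, time in s.
With the tool pointing down it reaches from about 0.375 to 0.9 m from the base axis. Payload 3.1 kg.
Tool frame: the origin (TCP) lies on the centre line of the jaws, within the pads' length; the fingertips stand 25 mm ahead of it and the grasp point (between the pads) lies 6 mm ahead of it; z points along the fingers, y is the line along which they close (so a half turn about z gives the same grasp; the last joint's range is limited). The gripper opens to 87 mm and grips with 3 to 60 N. Pads are 19 mm wide; open, the fingers measure 117 mm over their backs; the gripper's body (75 mm by 190 mm) begins 51 mm behind the grasp point.
Start: joints at [-74.914, 30.224, 82.088, -0, 67.689, -10.227], TCP at [0.267, -0.565, 0.248] pointing down, gripper open.
Joint ranges: [-176.69, 176.69], [-43.24, 126.21], [12.49, 139.97], [-82, 262], [0, 151.66], [-163.58, 163.58]. Speed limits (degrees/s): [159.86, 159.86, 180, 180, 180, 180].

INTERFACE

Orientations are given as a 3x3 rotation matrix whose columns are the frame's x, y, z axes.
In Python, from rig import read_state, capture, camera_params, hand_in gives the robot as it stands.
- The arm moves only by the tool apply_moves, never from a script. Its argument "rows" is a list of rows, each an object of numbers: "x", "y", "z": the shift along the tool's x, y, z in mm; "rx", "ry", "rz": the turn, a rotation vector about the tool's x, y, z in units of 6 degrees (1.0 is 6 degrees); "claw": the closure in counts, from 0 (fully open) to 255 (shut). A call has 1 to 10 rows; each row is the pose to reach, as a shift and turn from the pose commanded when the call began, along the tool's axes at that moment; what a row does not reach only later rows make up. A row lasts 1/8 s, in which the tool goes at most 62.5 mm and 10.7 degrees, less where a joint would pass 70% of its speed; a pose out of reach is approached as far as the arm can. A call with a gripper value outside its range is refused whole. The fingers move at their own pace and stop on an object; the grip force is fixed at half the most. Time passes only in rows, so rows that repeat a pose let the fingers close. It gives the time, the measured TCP pose, the force, the opening and the grip force at its end, in the units of the state.
- read_state(): the state, without advancing time (a new reading comes with each control period).
- capture(name): name is "scene" or "top" or "wrist"; returns (picture, depth): 384x512x3 uint8, red, green, blue; 384x512 float32, m along the optical axis (not along the pixel's ray), 0 where there is no reading.
- camera_params(name): a dict with "fx", "fy", "cx", "cy" (pixels), "xyz" and "orientation" of the camera in the world. Camera axes: x right, y up, looking along -z (the intrinsics and any distortion apply to the point x, -y, -z); pixel columns grow to the right and rows downward; lengths in m; the calibration is good to about 2 mm. A picture is of the moment at which its call begins: read the wrist's pose just before it. camera_params takes no time and is no camera call; for the wrist camera it gives the pose at the moment of the call.
- hand_in(): hands the job in; it is judged then, once.
The state is a dict: "time_s": time; "joint_positions": joint angles; "qvel": joint speeds; "tau": joint torques, N m; "position": TCP position; "tcp_rot": TCP orientation; "force": force on the tool from outside, world axes, zero at the start; "moment": the same for the moment, N m; "opening": opening from 0.0 (shut) to 1.0 (fully open); "grasp_force": force on a finger pad.
Only numpy, scipy, OpenCV 4.12 (cv2) and the standard library are available. Lean on these libraries where they do the work, as an engineer would, in place of code of your own. Each camera call takes 0.05 s, during which the arm holds its last target. There are 200 camera calls.

TASK

The spin is over and the centrifuge stands open: draw the sample tube, the one with the tall ribbed cap, out of the rotor and hold it up for the inspection camera, upright, midway between the lens and the light panel, with the middle of its label level with the lens. Finish while still holding it there steadily in the air for the picture; do not put it down or let go. Leave the flat-plugged balance tube in the rotor, do not touch the camera station with gripper, arm or tube, and leave the other things on the bench where they stand.

Things in the scene. Friction and masses are not known exactly. Their poses are not given: they have to be found in the camera images.
- sample_tube: sample tube: clear, 16 mm diameter, wrap-round paper label (z 18 to 72 mm), tall ribbed white cap 20 mm across (z 84 to 118 mm), 20 to 45 g. Origin at the tip of its round foot, z axis to the cap. Starts in a rotor shield that reaches to z = 78 mm with 1 mm play, slanting 0.436 rad (25 degrees), foot 114 mm above the bench, cap leaning in to the rotor's axis; comes out along its own z.
- label_middle (a point): point on the sample tube's axis at the middle of its label, 45 mm from the foot; same axes as the tube
- balance_tube: balance tube: same tube and label, closed by a flat white plug 23 mm across and only 9 mm high (z = 86 to 95 mm on the tube). Origin at its foot, z axis to the plug. It sits in the shield straight across the rotor from the sample tube, slanting likewise, and stays there.
- rotor: aluminium rotor with eight dark tube shields (22 mm outside, slanting 25 degrees) in the centrifuge's chamber; origin on the bench under its vertical axis, z up. Turns freely either way at a touch (0.015 N m). Shield rims are centred 185 mm above the bench, 52 mm from the axis; the nut in the middle reaches 178 mm. The sample cap's top is 221 mm high, 35 mm from the axis.
- centrifuge: white and blue bench centrifuge, fixed, 260 mm wide, deck 200 mm above the bench, round opening 210 mm across; origin on the bench under the rotor axis, -x is its front. Front face at x = -190 mm, back at 160 mm. Its lid stands open at the back, x = 130 to 250 mm, up to 550 mm above the bench.
- station: inspection station, fixed: dark base plate 12 mm thick (x -50 to 50, y -130 to 240 mm), origin on the bench under the view point. Light panel across the y axis at y = -98 to -118 mm, 130 mm wide, 100 to 250 mm above the bench, lit face to +y. Camera column 30 x 30 mm at y = 215 mm, 267 mm high. The base x sides are open; from above it is open too.
- camera (a joint): height of the camera's clamp on its column, m, 0 to 0.05: lens axis = 0.15 m + this value above the bench; locked by a stiff clamp (40 N), not to be moved
- view_point (a point): the point where the camera looks: on the lens axis, midway between lens front and light panel, about 99 mm from each; y axis along the lens axis towards the camera, z up. Lens 35 mm in diameter, camera and clamp reach 25 mm above the axis.
- tube_rack: blue tube rack, 90 x 210 mm, 62 mm high, with small capped tubes to 88 mm, at the far side of the bench; origin under its middle. A bystander.
- dropper_a: small amber dropper bottle, 26 mm across, 81 mm tall with its rubber teat, standing on the bench; origin under its foot. A bystander.
- dropper_b: small amber dropper bottle, 26 mm across, 81 mm tall with its rubber teat, standing on the bench; origin under its foot. A bystander.
- dropper_c: small amber dropper bottle, 26 mm across, 81 mm tall with its rubber teat, standing on the bench; origin under its foot. A bystander.
- marker: marker pen, 130 mm long, 15 mm thick, lying along its y axis; origin under its middle. A bystander.
- beaker: glass beaker, 70 mm across, 90 mm high; origin under its foot. A bystander.
- specimen_pot: small capped specimen pot, 44 mm across, 55 mm high; origin under its foot. A bystander.

How it is judged (in metres and radians):
On the way:
1. the sample tube is drawn clear of the rotor and chamber, held by the gripper alone (height (world z) of sample_tube above 0.195 m and contact force between the fingers and sample_tube above 1 N and contact force between sample_tube and rotor below 0.2 N and contact force between sample_tube and centrifuge below 0.2 N), for 0.2 s.
At the end, for the whole second after the job is handed in: sample tube gripped (over 1 N) in the air, touching nothing else, at rest, within 8 degrees of upright, middle of label within 15 mm of the view point sideways and 15 mm in height; balance tube down in its shield; no bystander moved over 30 mm or tipped (horizontal distance between label_middle and view_point below 0.015 m and z of label_middle in the frame of view_point between -0.015 and 0.015 m and angle between sample_tube's own z axis and vertical below 0.14 rad and height (world z) of label_middle above 0.12 m and contact force between the fingers and sample_tube above 1 N and contact force between sample_tube and station below 0.2 N and contact force between sample_tube and centrifuge below 0.2 N and contact force between sample_tube and rotor below 0.2 N and linear speed of sample_tube below 0.03 m/s and angular speed of sample_tube below 0.3 rad/s and height (world z) of balance_tube between 0.1 and 0.135 m and distance of each of tube_rack, dropper_a, dropper_b, dropper_c, marker, beaker, specimen_pot from where it was at the start of the episode below 0.03 m and angle between each of tube_rack, dropper_a, dropper_b, dropper_c, beaker, specimen_pot's own z axis and vertical below 0.3 rad); the arm keeps its last pose, push and grip.
It fails at once if the camera station is touched (more than 1 N) by the arm, the fingers or the sample tube (contact force between any of the arm, the fingers, sample_tube and station above 1 N).
It fails at once if the balance tube is lifted out of its place (height (world z) of balance_tube above 0.135 m).
It fails at once if a bystander on the bench is moved more than 30 mm or tipped (distance of any of tube_rack, dropper_a, dropper_b, dropper_c, marker, beaker, specimen_pot from where it was at the start of the episode above 0.03 m or angle between any of tube_rack, dropper_a, dropper_b, dropper_c, beaker, specimen_pot's own z axis and vertical above 0.3 rad).
It also fails if it takes over 45 s, if anything falls off the work surface, if the arm or the gripper's body presses on something with over 40 N, if the wrist force passes 120 N, or if a joint passes its speed limit or range.

## Working session

There is one attempt and no reset: what is moved stays moved. The work goes in short steps, Python scripts to look and compute and a tool call to move; the robot and the scene stay as the last step left them, time stands still between calls to the robot, and variables do not carry over. Pictures are saved under pics/ and viewed, at most 10 in all, crops included, and the job is handed in when it is done.

Besides the shell and the picture viewer there is one more tool, called after ">>>" as name(argument=value, ...), one argument or row to a line, values as JSON. apply_moves: Moves the arm, as the interface text tells. Its arguments: {"type":"object","properties":{"rows":{"type":"array"}},"required":["rows"]}

```bash
mkdir -p pics; cat > h.py <<'E'
import numpy as np, cv2
from rig import read_state, capture, camera_params, hand_in
def grab(n):
    p=camera_params(n); im,d=capture(n); 
    np.savez(f'{n}.npz',im=im,d=d,R=np.array(p['orientation']).reshape(3,3),t=np.array(p['xyz']),k=np.array([p['fx'],p['fy'],p['cx'],p['cy']]))
    return load(n)
def load(n): return np.load(f'{n}.npz')
def cloud(g):
    d=g['d']; fx,fy,cx,cy=g['k']; v,u=np.mgrid[:d.shape[0],:d.shape[1]]
    P=np.stack([(u-cx)/fx*d,-(v-cy)/fy*d,-d],-1)@g['R'].T+g['t']; P[d==0]=np.nan; return P
def ray(g,u,v):
    fx,fy,cx,cy=g['k']; r=g['R']@np.array([(u-cx)/fx,-(v-cy)/fy,-1]); return g['t'],r
def onz(g,u,v,z):
    t,r=ray(g,u,v); return t+r*(z-t[2])/r[2]
def save(im,name): cv2.imwrite(f'pics/{name}.png',im[...,::-1])
E
python3 - <<'E'
from h import *
a=grab('scene');b=grab('top')
print(camera_params('top'),camera_params('scene'))
im=np.vstack([a['im'],b['im']]); save(cv2.resize(a['im'],(800,600),interpolation=cv2.INTER_CUBIC),'scene1'); save(cv2.resize(b['im'],(800,600),interpolation=cv2.INTER_CUBIC),'top1')
E
```

```text
{'fx': 493.6498026584566, 'fy': 493.6498026584566, 'cx': 247.69327462686243, 'cy': 189.06478901954463, 'xyz': array([ 0.5230001 , -0.00272065,  1.43536833]), 'orientation': array([[ 0.02329378,  0.99754935, -0.06597494],
       [-0.99970778,  0.02281598, -0.00798647],
       [-0.00646161,  0.06614169,  0.99778932]])} {'fx': 373.2728984204888, 'fy': 373.2728984204888, 'cx': 255.55019949718616, 'cy': 187.2087089712166, 'xyz': array([1.00821334, 0.56884922, 0.75341484]), 'orientation': array([[-0.80909973, -0.38730151,  0.44199   ],
       [ 0.58766872, -0.53097651,  0.61049933],
       [-0.001761  ,  0.75369854,  0.65721793]])}
```

View pics/scene1.png

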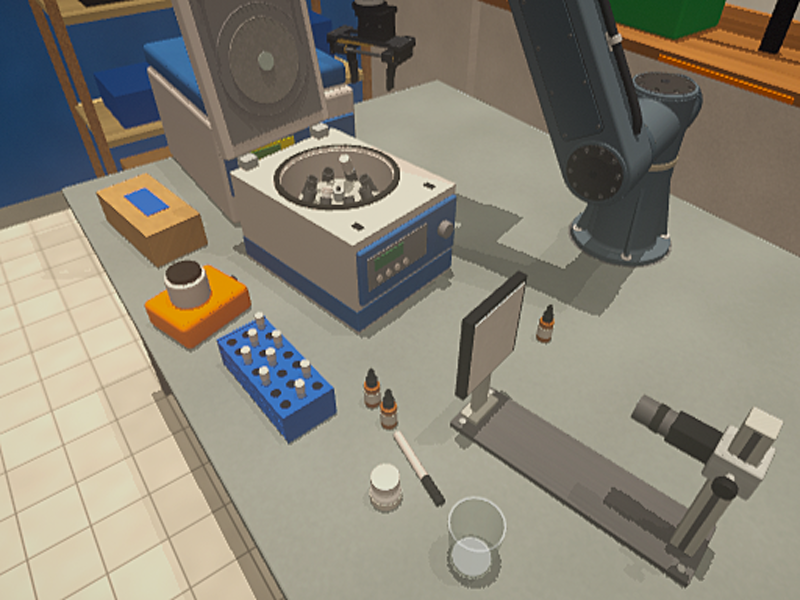

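View pics/top1.png

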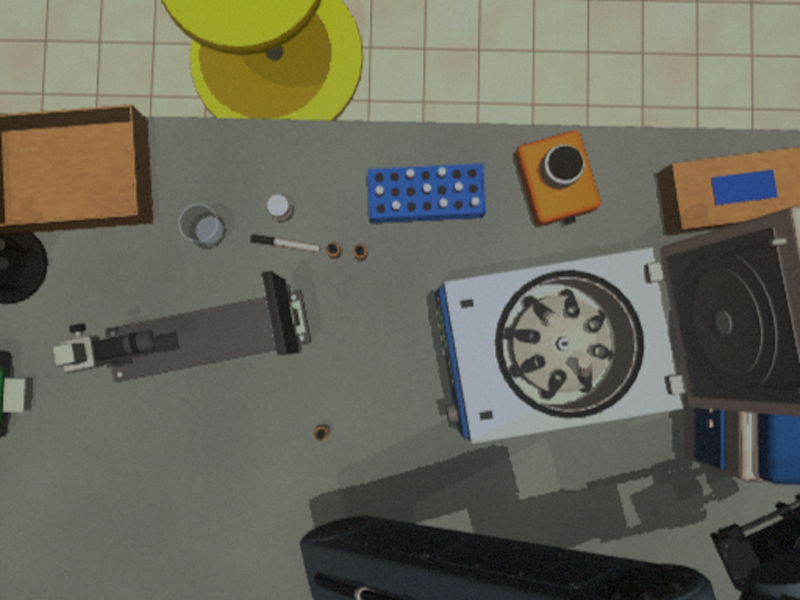

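The scene shot shows the centrifuge (rotor around (340,180), one tall white cap at (345,160)) and the station (panel (490,335), camera (710,435)). The top shot shows the rotor at (565,343), the panel at (283,313) and the camera at (140,345).

```bash
python3 - <<'E'
from h import *
a=load('scene');b=load('top')
ca=a['im'][85:140,165:265];cb=b['im'][165:275,310:420]
im=np.hstack([cv2.resize(ca,(500,275),interpolation=cv2.INTER_NEAREST),np.zeros((275,5,3),np.uint8),cv2.resize(cb,(275,275),interpolation=cv2.INTER_NEAREST)]);save(im,'rotor')
P=cloud(b);Q=cloud(a)
# deck points
m=(abs(P[...,2]-.2)<.006)
m[:, :270]=0
n,l,s,c=cv2.connectedComponentsWithStats(m.astype(np.uint8));i=1+np.argmax(s[1:,4]);print('deck',s[i])
deck=P[l==i][:,:2].astype(np.float32);print(cv2.minAreaRect(deck))
h,_=cv2.findContours(255-(l==i).astype(np.uint8)*255,cv2.RETR_LIST,cv2.CHAIN_APPROX_NONE)
for c in h:
    if 3000<cv2.contourArea(c)<20000:
        e=cv2.fitEllipse(c);print(e,onz(b,*e[0],.2))
# high points in chamber
for nm,X,I in(('scene',Q,a['im']),('top',P,b['im'])):
    for t in [(0.11)]:
        k=(abs(X[...,0]-.5)<.2)&(X[...,2]>.19)
# station
for nm,X in(('top',P),('scene',Q)):
    k=(X[...,2]>.09)&(X[...,2]<.30)&(X[...,0]>.35)&(X[...,0]<.75)&(X[...,1]>.1)&(X[...,1]<.66)
    n,l,s,c=cv2.connectedComponentsWithStats(k.astype(np.uint8))
    for i in range(1,n):
        if s[i,4]>40: Z=X[l==i];print(nm,s[i],np.percentile(Z,[2,50,98],axis=0).round(3).tolist())
# base plate
k=(abs(P[...,2]-.012)<.006)&(P[...,1]>.1)&(P[...,1]<.7)&(b['im'].mean(-1)<95)&(P[...,0]>.35)
n,l,s,c=cv2.connectedComponentsWithStats(k.astype(np.uint8));i=1+np.argmax(s[1:,4]);print(s[i],cv2.minAreaRect(P[l==i][:,:2].astype(np.float32)))
E
```

```text
deck [ 284  159  153  125 7845]
((0.5321425795555115, -0.2751655876636505), (0.26085835695266724, 0.343696653842926), 10.729220390319824)
((361.3418273925781, 220.11959838867188), (85.26280975341797, 89.71064758300781), 166.80592346191406) [ 0.53356724 -0.27800582  0.2       ]
((359.4706115722656, 221.14373779296875), (123.42142486572266, 162.58346557617188), 81.6456069946289) [ 0.53090976 -0.27336835  0.2       ]
top [  0 153  13   8  45] [[0.671, 0.651, 0.093], [0.678, 0.658, 0.133], [0.684, 0.66, 0.168]]
top [168 174  23  54 751] [[0.511, 0.16, 0.104], [0.571, 0.176, 0.242], [0.632, 0.197, 0.254]]
top [  34  207   66   32 1125] [[0.476, 0.384, 0.181], [0.509, 0.473, 0.213], [0.541, 0.512, 0.27]]
scene [ 291  174   46   83 2014] [[0.514, 0.17, 0.106], [0.588, 0.19, 0.197], [0.636, 0.202, 0.251]]
scene [ 404  253   97   85 3450] [[0.488, 0.391, 0.1], [0.518, 0.488, 0.21], [0.547, 0.52, 0.268]]
[  67  191  109   54 3025] ((0.5281867980957031, 0.3728637397289276), (0.10292717814445496, 0.3062047064304352), 12.4429292678833)
```

View pics/rotor.png

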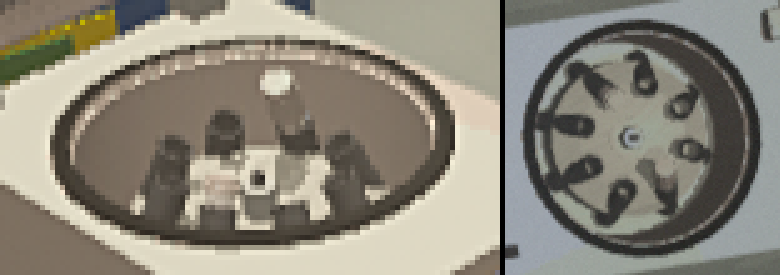

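```bash
python3 - <<'E'
from h import *
a=load('scene');b=load('top');P=cloud(b);Q=cloud(a)
# rotor axis from chamber rim ellipse (deck); compare nut
print('nut top',onz(b,310+(631-505)/2.5,165+137/2.5,.178))
I=a['im'].astype(int);m=np.zeros(I.shape[:2],np.uint8);m[95:108,212:226]=(I[95:108,212:226].min(-1)>190)
ys,xs=np.nonzero(m);print('cap px',xs.mean(),ys.mean(),len(xs),onz(a,xs.mean(),ys.mean(),.221),Q[m>0].round(3)[::6])
X=P;k=(X[...,2]>.19)&(np.hypot(X[...,0]-.5335,X[...,1]+.278)<.075);print(np.c_[X[k],np.argwhere(k)].round(3))
X=Q;k=(X[...,2]>.195)&(np.hypot(X[...,0]-.5335,X[...,1]+.278)<.07);print(k.sum(),X[k].mean(0),X[k].min(0),X[k].max(0))
E
```

```text
nut top [ 0.53450963 -0.28051499  0.178     ]
cap px 219.31578947368422 100.78947368421052 19 [ 0.50827668 -0.30330691  0.221     ] [[ 0.49  -0.379  0.199]
 [ 0.5   -0.301  0.222]
 [ 0.502 -0.299  0.22 ]
 [ 0.509 -0.298  0.216]]
[[ 5.95e-01 -2.96e-01  1.90e-01  1.96e+02  3.68e+02]
 [ 5.92e-01 -2.84e-01  1.91e-01  1.97e+02  3.63e+02]
 [ 5.92e-01 -2.99e-01  1.91e-01  1.97e+02  3.69e+02]
 [ 5.86e-01 -2.56e-01  1.91e-01  1.99e+02  3.52e+02]
 [ 5.84e-01 -2.54e-01  1.90e-01  2.00e+02  3.51e+02]
 [ 5.83e-01 -2.55e-01  1.96e-01  2.00e+02  3.52e+02]
 [ 5.83e-01 -2.56e-01  2.02e-01  2.00e+02  3.53e+02]
 [ 5.83e-01 -2.60e-01  1.98e-01  2.00e+02  3.54e+02]
 [ 5.85e-01 -3.01e-01  1.90e-01  2.00e+02  3.70e+02]
 [ 5.81e-01 -2.49e-01  1.91e-01  2.01e+02  3.49e+02]
 [ 5.81e-01 -2.50e-01  1.96e-01  2.01e+02  3.50e+02]
 [ 5.81e-01 -2.51e-01  2.03e-01  2.01e+02  3.51e+02]
 [ 5.81e-01 -2.54e-01  2.02e-01  2.01e+02  3.52e+02]
 [ 5.81e-01 -2.57e-01  1.98e-01  2.01e+02  3.53e+02]
 [ 5.81e-01 -2.59e-01  2.03e-01  2.01e+02  3.54e+02]
 [ 5.81e-01 -2.62e-01  1.99e-01  2.01e+02  3.55e+02]
 [ 5.78e-01 -2.48e-01  
[... 7503 characters left out ...]
 [ 4.87e-01 -3.08e-01  1.99e-01  2.39e+02  3.73e+02]
 [ 4.88e-01 -3.09e-01  2.05e-01  2.39e+02  3.74e+02]
 [ 4.87e-01 -3.13e-01  1.97e-01  2.39e+02  3.75e+02]
 [ 4.88e-01 -3.15e-01  2.01e-01  2.39e+02  3.76e+02]
 [ 4.85e-01 -3.11e-01  1.94e-01  2.40e+02  3.74e+02]
 [ 4.81e-01 -2.62e-01  1.90e-01  2.41e+02  3.54e+02]
 [ 4.82e-01 -3.10e-01  1.90e-01  2.41e+02  3.73e+02]
 [ 4.82e-01 -3.16e-01  1.97e-01  2.41e+02  3.76e+02]
 [ 4.76e-01 -2.67e-01  1.93e-01  2.43e+02  3.56e+02]
 [ 4.74e-01 -2.72e-01  1.90e-01  2.44e+02  3.58e+02]
 [ 4.74e-01 -2.77e-01  1.92e-01  2.44e+02  3.60e+02]]
89 [ 0.52628528 -0.28756136  0.20778488] [ 0.49028939 -0.31226823  0.19524914] [ 0.58441317 -0.24675213  0.22382941]
```

```bash
cat >> h.py <<'E'
from scipy.spatial.transform import Rotation as Ro
def rel(p,R,s=None):
    s=s or read_state(); R0=np.array(s['tcp_rot']).reshape(3,3); p0=np.array(s['position'])
    return (R0.T@(np.array(p)-p0)*1000).round(1), (Ro.from_matrix(R0.T@R).as_rotvec(degrees=True)/6).round(3)
def tilt(ang,sg):
    th=np.radians(ang); e=np.array([np.cos(th),np.sin(th),0]); s,c=np.sin(.436),np.cos(.436)
    t=-e*s+np.array([0,0,c]); y=sg*np.array([-e[1],e[0],0]); return t,np.c_[np.cross(y,-t),y,-t]
E
python3 - <<'E'
from h import *
s=read_state();R0=np.array(s['tcp_rot']).reshape(3,3);print(R0.round(3).tolist(),s['position'])
for sg in(1,-1):
    t,R=tilt(213.5,sg);p=np.array([.505,-.3,.221])-t*.007
    print(sg,p,rel(p+t*.09,R))
print('way',[rel(q,R0)[0] for q in([.28,-.38,.40],[.42,-.25,.40])])
Q=cloud(load('scene'))
# panel lit face: fit plane
k=(Q[...,2]>.115)&(Q[...,2]<.24)&(Q[...,0]>.5)&(Q[...,0]<.65)&(Q[...,1]>.14)&(Q[...,1]<.22)&(load('scene')['im'].mean(-1)>110)
Z=Q[k];c=Z.mean(0);n=np.linalg.svd(Z-c,full_matrices=False)[2][2];print('panel',c,n,len(Z),Z.min(0),Z.max(0))
k=(Q[...,2]>.10)&(Q[...,2]<.28)&(Q[...,1]>.3)&(Q[...,1]<.56)&(Q[...,0]>.42)&(Q[...,0]<.6)
Z=Q[k];
for lo in np.arange(.32,.54,.012):
    W=Z[(Z[:,1]>=lo)&(Z[:,1]<lo+.012)]
    if len(W)>5: print(lo.round(3),len(W),np.percentile(W,[3,97],axis=0).round(3).tolist())
a=load('scene');save(cv2.resize(a['im'][240:345,395:505],(660,630//1-30),interpolation=cv2.INTER_NEAREST),'cam')
E
```

```text
[[0.904, 0.428, -0.0], [0.428, -0.904, 0.002], [0.0, -0.002, -1.0]] [ 0.2670852  -0.56438172  0.24668186]
1 [ 0.50253485 -0.30163165  0.21465486] (array([ 362.8, -142.4,  -49.2]), array([-0.315, -4.161, -1.339]))
-1 [ 0.50253485 -0.30163165  0.21465486] (array([ 362.8, -142.4,  -49.2]), array([-6.207,  0.47 , 27.988]))
way [array([  90.6, -161.5, -153. ]), array([ 272.7, -219.1, -152.8])]
panel [0.57325037 0.18998303 0.18117069] [-0.22018757  0.97545703  0.00100846] 1041 [0.51487299 0.17572346 0.11516662] [0.62615345 0.20307554 0.23992455]
0.38 79 [[0.516, 0.383, 0.191], [0.541, 0.392, 0.212]]
0.392 131 [[0.515, 0.392, 0.19], [0.54, 0.404, 0.212]]
0.404 140 [[0.512, 0.404, 0.19], [0.537, 0.416, 0.213]]
0.416 153 [[0.505, 0.416, 0.189], [0.535, 0.428, 0.212]]
0.428 183 [[0.501, 0.428, 0.184], [0.531, 0.44, 0.212]]
0.44 180 [[0.499, 0.44, 0.184], [0.528, 0.452, 0.212]]
0.452 192 [[0.496, 0.452, 0.184], [0.526, 0.464, 0.212]]
0.464 211 [[0.484, 0.464, 0.184], [0.524, 0.475, 0.219]]
0.476 455 [[0.492, 0.477, 0.113], [0.53, 0.488, 0.267]]
0.488 633 [[0.492, 0.488, 0.108], [0.548, 0.5, 0.268]]
0.5 707 [[0.487, 0.5, 0.107], [0.547, 0.512, 0.268]]
0.512 320 [[0.484, 0.512, 0.175], [0.545, 0.524, 0.22]]
```

View pics/cam.png

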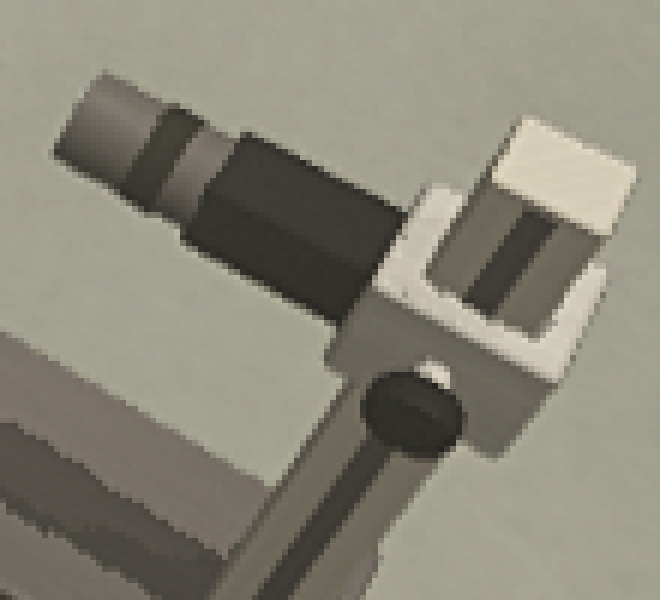

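The lens top is at z≈0.2125 and the clamp top at 0.220, so the lens axis is at about 0.195. Panel and lens together put the view point at about (0.550, 0.285). I'm moving clear of the lid and over the rotor now.

>>> apply_moves(
  rows=[
    {"x":90,"y":-160,"z":-153,"claw":115},
    {"x":90,"y":-160,"z":-153,"claw":115},
    {"x":90,"y":-160,"z":-153,"claw":115},
    {"x":90,"y":-160,"z":-153,"claw":115},
    {"x":90,"y":-160,"z":-153,"claw":115},
    {"x":270,"y":-220,"z":-153,"claw":115},
    {"x":270,"y":-220,"z":-153,"claw":115},
    {"x":270,"y":-220,"z":-153,"claw":115},
    {"x":270,"y":-220,"z":-153,"claw":115},
    {"x":270,"y":-220,"z":-153,"claw":115},
  ],
)

```text
validation failed for argument at $.ro...
```

```bash
python3 - <<'E'
from h import *
s=read_state();print(s['position'],s['joint_positions'],s['opening'])
t,R=tilt(213.5,1);p=np.array([.505,-.3,.221])-t*.007
print(rel(p+t*.12,R))
E
```

```text
[ 0.2670852  -0.56438172  0.24668186] [-7.49150881e+01  3.02722642e+01  8.21494636e+01  2.82191413e-04
  6.76889111e+01 -1.02260341e+01] 1.001617608890954
(array([ 375.4, -144.2,  -76.3]), array([-0.315, -4.161, -1.339]))
```

>>> apply_moves(
  rows=[
    {"x":90,"y":-160,"z":-153,"rx":0,"ry":0,"rz":0,"claw":115},
    {"x":90,"y":-160,"z":-153,"rx":0,"ry":0,"rz":0,"claw":115},
    {"x":90,"y":-160,"z":-153,"rx":0,"ry":0,"rz":0,"claw":115},
    {"x":90,"y":-160,"z":-153,"rx":0,"ry":0,"rz":0,"claw":115},
    {"x":90,"y":-160,"z":-153,"rx":0,"ry":0,"rz":0,"claw":115},
    {"x":270,"y":-220,"z":-153,"rx":0,"ry":0,"rz":0,"claw":115},
    {"x":270,"y":-220,"z":-153,"rx":0,"ry":0,"rz":0,"claw":115},
    {"x":270,"y":-220,"z":-153,"rx":0,"ry":0,"rz":0,"claw":115},
    {"x":270,"y":-220,"z":-153,"rx":0,"ry":0,"rz":0,"claw":115},
    {"x":270,"y":-220,"z":-153,"rx":0,"ry":0,"rz":0,"claw":115},
  ],
)

```text
time_s: 1.35
position: [0.4171, -0.2511, 0.3993]
tcp_rot: [[0.904, 0.428, -0.002], [0.428, -0.904, 0.001], [-0.002, -0.002, -1.0]]
force: [-0.4, -1.0, -0.3]
opening: 0.55
grasp_force: 0.0
```

```bash
python3 - <<'E'
from h import *
s=read_state();print(s['position'],np.round(s['joint_positions'],1),s['opening'])
t,R=tilt(213.5,1);p=np.array([.505,-.3,.221])-t*.007
print(rel(p+t*.12,R))
E
```

```text
[ 0.41712497 -0.251117    0.39931468] [-44.2  10.3  88.5  -0.1  81.3  20.5] 0.5497784375964937
(array([105.8,  75.1,  75.6]), array([-0.312, -4.142, -1.333]))
```

>>> apply_moves(
  rows=[
    {"x":106,"y":75,"z":76,"rx":-0.31,"ry":-4.14,"rz":-1.33,"claw":115},
    {"x":106,"y":75,"z":76,"rx":-0.31,"ry":-4.14,"rz":-1.33,"claw":115},
    {"x":106,"y":75,"z":76,"rx":-0.31,"ry":-4.14,"rz":-1.33,"claw":115},
    {"x":106,"y":75,"z":76,"rx":-0.31,"ry":-4.14,"rz":-1.33,"claw":115},
    {"x":106,"y":75,"z":76,"rx":-0.31,"ry":-4.14,"rz":-1.33,"claw":115},
    {"x":106,"y":75,"z":76,"rx":-0.31,"ry":-4.14,"rz":-1.33,"claw":115},
  ],
)

```text
time_s: 2.1
position: [0.5438, -0.2745, 0.3265]
tcp_rot: [[0.76, 0.549, -0.349], [0.497, -0.836, -0.233], [-0.42, 0.004, -0.908]]
force: [0.1, 0.5, -0.8]
opening: 0.548
grasp_force: 0.0
```

```bash
python3 - <<'E'
from h import *
s=read_state();g=grab('wrist');P=cloud(g)
t,R=tilt(213.5,1);p=np.array([.505,-.3,.221])-t*.007
print(s['position'],rel(p,R,s))
fx,fy,cx,cy=g['k']
for nm,q in(('captop',[.505,-.3,.221]),('nut',[.534,-.281,.178])):
    c=g['R'].T@(np.array(q)-g['t']);print(nm,cx-fx*c[0]/c[2],cy+fy*c[1]/c[2])
d=P-np.array([.505,-.3,.221]);h=d@t;k=(h>-.012)&(h<.006)&(np.linalg.norm(d,axis=-1)<.03)
Z=P[k];print(len(Z)); print((Z.max(0)+Z.min(0))/2,np.percentile(Z,[2,50,98],axis=0).round(4)) if len(Z) else 0
save(cv2.resize(g['im'],(800,600)),'wrist1')
E
```

```text
[ 0.54376046 -0.27446523  0.32650167] (array([  2.1,  -0.4, 122.2]), array([ 0.019, -0.029, -0.048]))
captop 252.75486542523635 196.29742346672649
nut 252.53638372070571 133.76845508915673
468
[ 0.50643124 -0.30462569  0.21562139] [[ 0.4985 -0.3128  0.2079]
 [ 0.5074 -0.3033  0.2193]
 [ 0.5147 -0.2955  0.2236]]
```

View pics/wrist1.png

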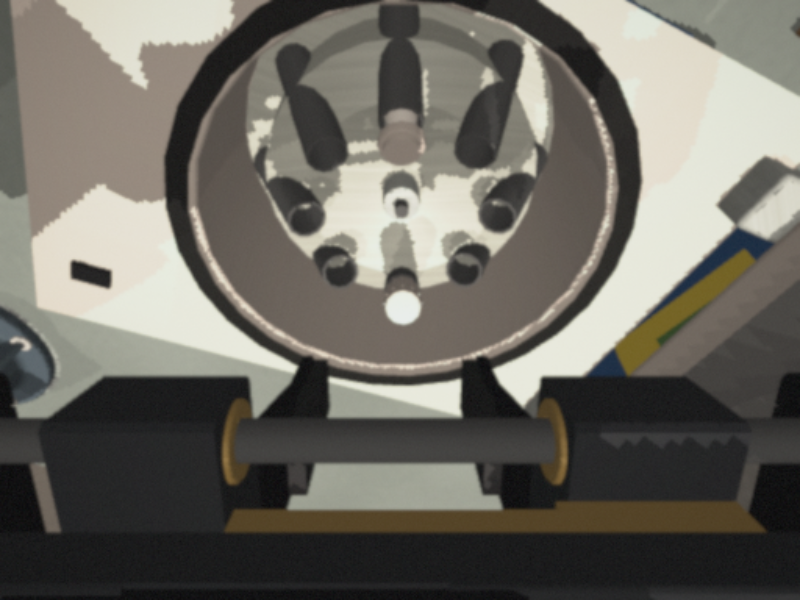

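```bash
python3 - <<'E'
from h import *
t,R=tilt(213.5,1);p=np.array([.506,-.3025,.221])-t*.007
print(rel(p,R))
for n in('top','scene','wrist'):
    P=cloud(load(n)).reshape(-1,3);P=P[np.isfinite(P[:,0])&(P[:,2]>.1)]
    for off in(0,.13):
        L=(P-p-t*off)@R
        k=(abs(L[:,0])<.06)&(abs(L[:,1])<.14)&(L[:,2]<-.02)&(L[:,2]>-.3);print(n,off,k.sum(),abs(L[k,1]).min() if k.any() else '',L[k][np.argsort(abs(L[k,1]))[:3]].round(3).tolist())
E
```

```text
(array([  1.4,   2.3, 122.7]), array([ 0.022, -0.03 , -0.047]))
top 0 6 0.10361987032878008 [[0.058, 0.104, -0.022], [0.06, 0.107, -0.021], [0.059, -0.111, -0.022]]
top 0.13 0  []
scene 0 0  []
scene 0.13 0  []
wrist 0 64562 1.0003204147522723e-06 [[0.029, 0.0, -0.185], [0.028, 0.0, -0.185], [0.022, 0.0, -0.197]]
wrist 0.13 61636 1.0003204147515348e-06 [[0.029, 0.0, -0.055], [0.028, 0.0, -0.055], [0.022, 0.0, -0.067]]
```

Clear of the lid: wrist hits are the gripper itself. Descend in two stages, then close.

>>> apply_moves(
  rows=[
    {"x":1,"y":2,"z":40,"rx":0,"ry":0,"rz":0,"claw":115},
    {"x":1,"y":2,"z":70,"rx":0,"ry":0,"rz":0,"claw":115},
    {"x":1,"y":2,"z":95,"rx":0,"ry":0,"rz":0,"claw":115},
    {"x":1,"y":2,"z":110,"rx":0,"ry":0,"rz":0,"claw":115},
    {"x":1,"y":2,"z":121,"rx":0,"ry":0,"rz":0,"claw":115},
    {"x":1,"y":2,"z":121,"rx":0,"ry":0,"rz":0,"claw":115},
  ],
)

```text
time_s: 2.9
position: [0.5043, -0.3027, 0.2145]
tcp_rot: [[0.758, 0.551, -0.351], [0.499, -0.835, -0.233], [-0.421, 0.002, -0.907]]
force: [0.6, 0.0, 0.5]
opening: 0.55
grasp_force: 0.0
```

```bash
python3 - <<'E'
from h import *
g=grab('wrist');s=grab('scene')
im=np.hstack([cv2.resize(g['im'],(512,384)),cv2.resize(s['im'][75:155,155:275],(288,192),interpolation=cv2.INTER_NEAREST).repeat(2,0)[:384]]);save(im,'w2')
E
```

```text
(no output)
```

View pics/w2.png

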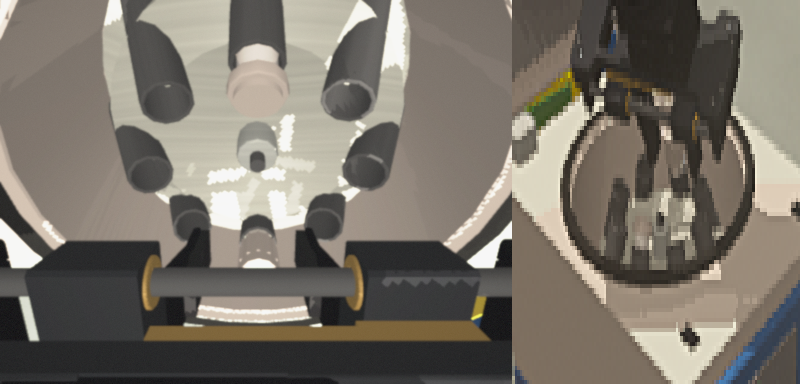

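The cap is at (258,250), between the fingers (190 and 320) and well centred. No force is showing, so I'll close.

>>> apply_moves(
  rows=[
    {"x":0,"y":0,"z":0,"rx":0,"ry":0,"rz":0,"claw":255},
    {"x":0,"y":0,"z":0,"rx":0,"ry":0,"rz":0,"claw":255},
    {"x":0,"y":0,"z":0,"rx":0,"ry":0,"rz":0,"claw":255},
    {"x":0,"y":0,"z":0,"rx":0,"ry":0,"rz":0,"claw":255},
    {"x":0,"y":0,"z":0,"rx":0,"ry":0,"rz":0,"claw":255},
    {"x":0,"y":0,"z":0,"rx":0,"ry":0,"rz":0,"claw":255},
  ],
)

```text
time_s: 3.75
position: [0.5047, -0.3026, 0.2145]
tcp_rot: [[0.757, 0.551, -0.35], [0.499, -0.834, -0.233], [-0.421, 0.002, -0.907]]
force: [0.9, -0.5, 1.6]
opening: 0.218
grasp_force: 30.0
```

>>> apply_moves(
  rows=[
    {"x":0,"y":0,"z":-10,"rx":0,"ry":0,"rz":0,"claw":255},
    {"x":0,"y":0,"z":-22,"rx":0,"ry":0,"rz":0,"claw":255},
    {"x":0,"y":0,"z":-36,"rx":0,"ry":0,"rz":0,"claw":255},
    {"x":0,"y":0,"z":-52,"rx":0,"ry":0,"rz":0,"claw":255},
    {"x":0,"y":0,"z":-68,"rx":0,"ry":0,"rz":0,"claw":255},
    {"x":0,"y":0,"z":-84,"rx":0,"ry":0,"rz":0,"claw":255},
    {"x":0,"y":0,"z":-100,"rx":0,"ry":0,"rz":0,"claw":255},
    {"x":0,"y":0,"z":-120,"rx":0,"ry":0,"rz":0,"claw":255},
    {"x":0,"y":0,"z":-140,"rx":0,"ry":0,"rz":0,"claw":255},
    {"x":0,"y":0,"z":-150,"rx":0,"ry":0,"rz":0,"claw":255},
  ],
)

```text
time_s: 5.0
position: [0.5579, -0.2673, 0.3519]
tcp_rot: [[0.758, 0.551, -0.349], [0.499, -0.834, -0.234], [-0.42, 0.003, -0.908]]
force: [0.1, -0.7, -1.1]
opening: 0.221
grasp_force: 30.0
```

```bash
python3 - <<'E'
from h import *
g=grab('wrist');s=grab('scene')
im=np.hstack([cv2.resize(g['im'],(400,300)),cv2.resize(s['im'][30:150,155:315],(400,300))]);save(im,'w3')
# station refinement from top (arm clear of it?)
b=load('top');P=cloud(b)
for lo in np.arange(.385,.47,.015):
    k=(P[...,1]>lo)&(P[...,1]<lo+.015)&(P[...,2]>.185)&(P[...,2]<.25)&(abs(P[...,0]-.52)<.06);W=P[k];print(lo,k.sum(),np.percentile(W,[3,50,97],axis=0).round(3).tolist())
# rotation target: tool down, y axis along station x (both signs)
u=np.array([-.22,.975,0]);u/=np.linalg.norm(u);xs=np.cross(u,[0,0,1])
vp=np.array([.5495,.285,.195])
for sg in(1,-1):
    y=sg*xs;R=np.c_[np.cross(y,[0,0,-1]),y,[0,0,-1]];print(sg,rel(vp+[0,0,.22],R))
print(np.round(read_state()['joint_positions'],1))
E
```

```text
0.385 87 [[0.507, 0.385, 0.195], [0.523, 0.392, 0.21], [0.538, 0.399, 0.215]]
0.4 87 [[0.503, 0.401, 0.199], [0.518, 0.407, 0.21], [0.535, 0.414, 0.216]]
0.41500000000000004 80 [[0.5, 0.416, 0.197], [0.515, 0.423, 0.209], [0.533, 0.429, 0.214]]
0.43000000000000005 80 [[0.497, 0.43, 0.203], [0.512, 0.437, 0.211], [0.527, 0.444, 0.215]]
0.44500000000000006 75 [[0.494, 0.446, 0.206], [0.509, 0.452, 0.21], [0.524, 0.459, 0.216]]
0.4600000000000001 127 [[0.482, 0.461, 0.193], [0.499, 0.468, 0.211], [0.521, 0.475, 0.221]]
1 (array([ 242.8, -465.2, -184. ]), array([ -2.467,   3.639, -11.358]))
-1 (array([ 242.8, -465.2, -184. ]), array([ 4.012,  2.72 , 18.121]))
[-26.4  31.4  67.  -21.5  94.2  31. ]
```

View pics/w3.png

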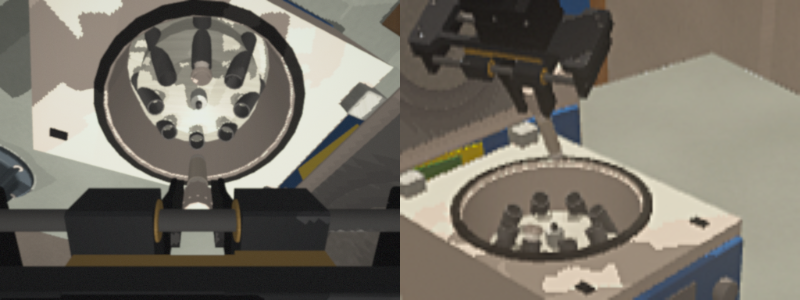

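The tube (right view (548,135)) is out and hanging in the grip. The balance tube is still in its shield. Carry it over at height, in two halves.

>>> apply_moves(
  rows=[
    {"x":5,"y":-10,"z":-10,"rx":-0.06,"ry":0.09,"rz":-0.28,"claw":255},
    {"x":15,"y":-30,"z":-20,"rx":-0.16,"ry":0.23,"rz":-0.7,"claw":255},
    {"x":28,"y":-54,"z":-30,"rx":-0.28,"ry":0.42,"rz":-1.3,"claw":255},
    {"x":43,"y":-82,"z":-40,"rx":-0.43,"ry":0.64,"rz":-2,"claw":255},
    {"x":58,"y":-112,"z":-50,"rx":-0.6,"ry":0.88,"rz":-2.75,"claw":255},
    {"x":74,"y":-142,"z":-60,"rx":-0.76,"ry":1.12,"rz":-3.5,"claw":255},
    {"x":90,"y":-172,"z":-70,"rx":-0.92,"ry":1.36,"rz":-4.25,"claw":255},
    {"x":104,"y":-200,"z":-80,"rx":-1.06,"ry":1.57,"rz":-4.9,"claw":255},
    {"x":115,"y":-221,"z":-88,"rx":-1.17,"ry":1.73,"rz":-5.4,"claw":255},
    {"x":121,"y":-232,"z":-92,"rx":-1.23,"ry":1.82,"rz":-5.68,"claw":255},
  ],
)

```text
time_s: 6.35
position: [0.5527, 0.01, 0.3831]
tcp_rot: [[0.348, 0.927, -0.141], [0.913, -0.369, -0.175], [-0.214, -0.068, -0.975]]
force: [0.1, -0.9, -0.4]
opening: 0.22
grasp_force: 30.0
```

```bash
cat >> h.py <<'E'
u=np.array([-.22,.975,0]);u/=np.linalg.norm(u);xs=np.cross(u,[0,0,1])
vp=np.array([.5485,.285,.195]);RS=np.c_[np.cross(xs,[0,0,-1]),xs,[0,0,-1]]
E
python3 - <<'E'
from h import *
s=read_state();print(np.round(s['joint_positions'],1),rel(vp+[0,0,.2],RS,s))
E
```

```text
[ -5.1  21.1  76.6 -10.7  89.5  17. ] (array([ 247.1, -106.2,  -59. ]), array([-1.246,  1.804, -5.643]))
```

>>> apply_moves(
  rows=[
    {"x":8,"y":-5,"z":-8,"rx":-0.06,"ry":0.09,"rz":-0.28,"claw":255},
    {"x":28,"y":-14,"z":-22,"rx":-0.16,"ry":0.23,"rz":-0.7,"claw":255},
    {"x":55,"y":-24,"z":-36,"rx":-0.28,"ry":0.42,"rz":-1.3,"claw":255},
    {"x":85,"y":-37,"z":-50,"rx":-0.43,"ry":0.64,"rz":-2,"claw":255},
    {"x":117,"y":-51,"z":-60,"rx":-0.6,"ry":0.88,"rz":-2.75,"claw":255},
    {"x":150,"y":-66,"z":-68,"rx":-0.76,"ry":1.12,"rz":-3.5,"claw":255},
    {"x":182,"y":-80,"z":-74,"rx":-0.92,"ry":1.36,"rz":-4.25,"claw":255},
    {"x":212,"y":-93,"z":-78,"rx":-1.06,"ry":1.57,"rz":-4.9,"claw":255},
    {"x":234,"y":-103,"z":-79,"rx":-1.18,"ry":1.72,"rz":-5.4,"claw":255},
    {"x":243,"y":-107,"z":-79,"rx":-1.24,"ry":1.8,"rz":-5.64,"claw":255},
  ],
)

```text
time_s: 7.6
position: [0.5505, 0.2843, 0.4146]
tcp_rot: [[-0.218, 0.976, -0.001], [0.976, 0.218, -0.001], [-0.0, -0.002, -1.0]]
force: [0.5, 0.4, 0.3]
opening: 0.217
grasp_force: 30.0
```

```bash
python3 - <<'E'
from h import *
s=read_state();p=np.array(s['position']);print(np.round(s['joint_positions'],1),rel(vp+[0,0,.066],RS,s))
a=grab('scene');b=grab('top');Q=cloud(a)
k=(np.hypot(Q[...,0]-p[0],Q[...,1]-p[1])<.03)&(Q[...,2]>.25)&(Q[...,2]<p[2]+.02)
Z=Q[k]
for lo in np.arange(.28,.44,.012):
    W=Z[(Z[:,2]>lo)&(Z[:,2]<lo+.012)]
    if len(W)>3: print(lo.round(3),len(W),np.median(W,0).round(4),np.ptp(W,axis=0).round(3))
im=np.hstack([cv2.resize(a['im'][60:330,240:510],(400,400)),cv2.resize(b['im'][100:300,30:230],(400,400))]);save(im,'w4')
E
```

```text
[17.  22.1 69.3 -0.  88.7  4.4] (array([  1.2,  -1.6, 153.6]), array([-0.015,  0.003, -0.016]))
0.304 36 [0.5574 0.285  0.3117] [0.013 0.013 0.011]
0.316 51 [0.558  0.2862 0.3224] [0.012 0.015 0.012]
0.328 54 [0.5574 0.287  0.3339] [0.011 0.015 0.012]
0.34 56 [0.5578 0.2856 0.3466] [0.012 0.015 0.012]
0.352 55 [0.5575 0.2871 0.3585] [0.014 0.015 0.012]
0.364 61 [0.5577 0.286  0.3704] [0.013 0.014 0.012]
0.376 24 [0.5579 0.286  0.3789] [0.012 0.014 0.006]
0.388 108 [0.567  0.2914 0.3947] [0.041 0.021 0.011]
0.4 113 [0.568  0.2912 0.4058] [0.042 0.022 0.012]
0.412 29 [0.5357 0.2919 0.4172] [0.042 0.016 0.012]
0.424 4 [0.5336 0.2921 0.426 ] [0.003 0.002 0.002]
```

View pics/w4.png

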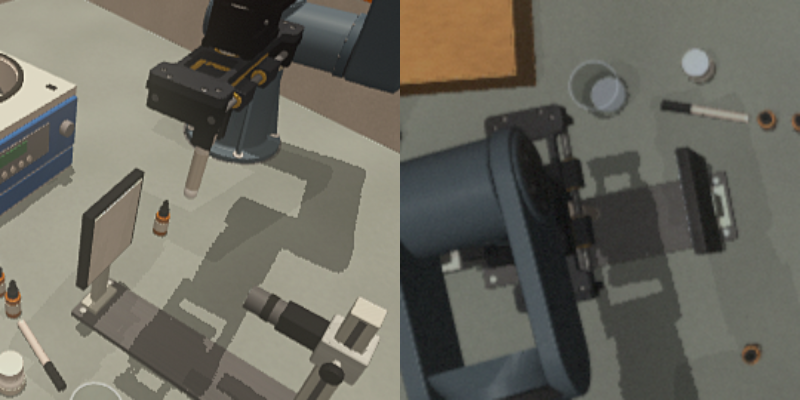

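The tube hangs vertical (left view (198,170)), with its foot at z≈0.304 as expected and clear of the panel. Lower it 153 mm.

>>> apply_moves(
  rows=[
    {"x":3,"y":-1,"z":8,"rx":0,"ry":0,"rz":0,"claw":255},
    {"x":3,"y":-1,"z":24,"rx":0,"ry":0,"rz":0,"claw":255},
    {"x":3,"y":-1,"z":44,"rx":0,"ry":0,"rz":0,"claw":255},
    {"x":3,"y":-1,"z":66,"rx":0,"ry":0,"rz":0,"claw":255},
    {"x":3,"y":-1,"z":88,"rx":0,"ry":0,"rz":0,"claw":255},
    {"x":3,"y":-1,"z":110,"rx":0,"ry":0,"rz":0,"claw":255},
    {"x":3,"y":-1,"z":130,"rx":0,"ry":0,"rz":0,"claw":255},
    {"x":3,"y":-1,"z":145,"rx":0,"ry":0,"rz":0,"claw":255},
    {"x":3,"y":-1,"z":153,"rx":0,"ry":0,"rz":0,"claw":255},
    {"x":3,"y":-1,"z":153,"rx":0,"ry":0,"rz":0,"claw":255},
  ],
)

```text
time_s: 8.95
position: [0.5488, 0.2854, 0.2612]
tcp_rot: [[-0.216, 0.976, -0.002], [0.976, 0.216, -0.001], [-0.001, -0.003, -1.0]]
force: [0.5, 0.6, 0.9]
opening: 0.216
grasp_force: 30.0
```

```bash
python3 - <<'E'
from h import *
s=read_state();p=np.array(s['position'])
a=grab('scene');Q=cloud(a)
Z=Q[(np.hypot(Q[...,0]-p[0],Q[...,1]-p[1])<.02)&(Q[...,2]>.1)&(Q[...,2]<.235)]
print(p,np.percentile(Z[:,2],[1,99]))
for lo in(.15,.165,.18,.195,.21): print(lo,np.median(Z[abs(Z[:,2]-lo-.007)<.007],0).round(4))
save(cv2.resize(a['im'][100:330,240:510],(800,600)),'w5')
E
```

```text
[0.54881391 0.28542665 0.26117477] [0.15446807 0.22074171]
0.15 [0.5562 0.2866 0.1595]
0.165 [0.5563 0.2871 0.1728]
0.18 [0.5562 0.2878 0.187 ]
0.195 [0.556  0.2872 0.2025]
0.21 [0.5564 0.2873 0.2159]
```

View pics/w5.png

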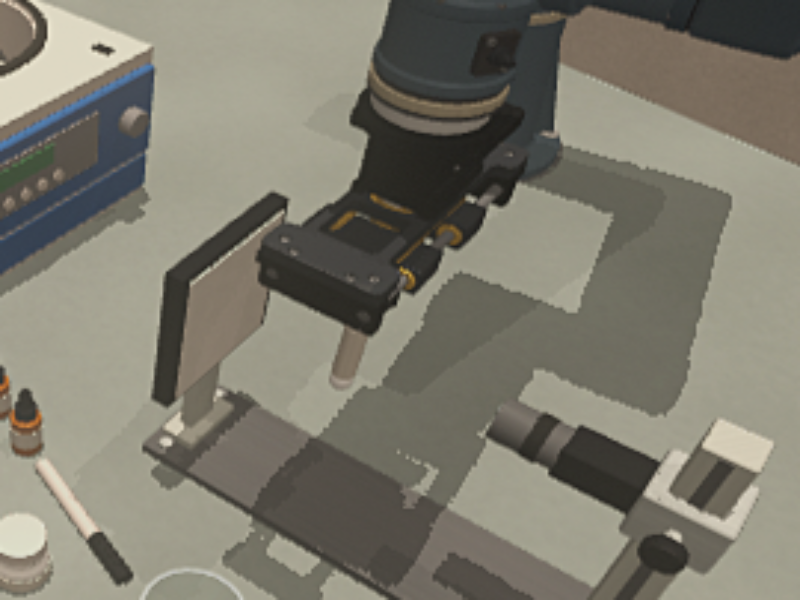

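The tube hangs upright between panel and lens, foot at about 0.151 m, so the label middle is at about 0.195 m. It is within roughly 4 mm of the view point, so I'll hand it in.

```bash
python3 -c "
from rig import *
print(abs(read_state()['qvel']).max()); print(hand_in())"
```

```text
0.810140703489939
the job is handed in; nothing more can be done
None
```

I drew the sample tube from the rotor and handed the job in at about 9 s with it held upright in the grip, by my measurements within about 5 mm of the view point; no verdict came back, and I last saw the balance tube in its shield just after the draw.

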